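# Proof-load a flip cap on the pull tester

## Robot

A 6-joint arm with a two-finger parallel gripper is mounted at the origin on a cart in front of the work surface, level with it; the furniture and walls round the work are solid. World frame = base frame: x ahead of the robot, y to its left, z up, the work surface at z = 0. Lengths are in m, angles in rad, forces in N, time in s.
With the tool pointing down it reaches from about 0.35 to 0.85 m from the base axis. Payload 8.1 kg.
Tool frame: the origin (TCP) lies at the centre of the arm's flange, where the gripper is bolted on; the fingertips stand 186 mm ahead of it and the grasp point (between the pads) lies 167 mm ahead of it; z points along the fingers, y is the line along which they close (so a half turn about z gives the same grasp; the last joint's range is limited). The gripper opens to 93 mm and grips with 3 to 60 N. Pads are 15 mm wide; open, the fingers measure 128 mm over their backs; the gripper's body (75 mm by 188 mm) begins 65 mm behind the grasp point.
Start: joints at [-1.351, 0.13, 1.488, -0, 1.523, -0.085], TCP at [0.18, -0.572, 0.405] pointing down, gripper open.
Joint ranges: [-2.96, 2.96], [-0.89, 2.26], [0.02, 2.5], [-1.34, 4.48], [0, 2.73], [-2.66, 2.66]. Speed limits (rad/s): [2.39, 2.39, 2.79, 3.14, 3.14, 3.14].

## Interface

Orientations are given as a rotation vector (axis times angle).
In Python, from plant import robot gives the robot as it stands.
- The arm moves only by the tool apply_moves, never from a script. Its argument "series" is a list of rows, each a list of 2 entries, a list of its own where there are three numbers: the shift along the tool's x, y, z in mm, then the turn, a rotation vector about the tool's x, y, z in rad. A call has 1 to 12 rows; each row shifts and turns the commanded pose from where the row before left it, along the tool's axes as they then stand; what a row does not reach is not made up. A row lasts 1/12 s, in which the tool goes at most 41.7 mm and 7.16 degrees, less where a joint would pass 70% of its speed; a pose out of reach is approached as far as the arm can. A call is refused whole if a number of a shift passes 41.7 or a number of a turn 0.125, either way. A call with a gripper value outside its range is refused whole. "claw" is the opening, from 0 (shut) to 1 (fully open), set as the call begins (left out, the last holds). The fingers move at their own pace and stop on an object; "newtons" is the grip in N (left out, the last holds). Time passes only in rows, so rows that do not move let the fingers close. It gives the time, the measured TCP pose, the force, the opening and the grip force at its end, in the units of the state.
- robot.read_state(): the state, without advancing time (a new reading comes with each control period).
- robot.read_camera(name): name is "side" or "top"; returns (picture, depth): 400x640x3 uint8, blue, green, red; 400x640 float32, m along the optical axis (not along the pixel's ray), 0 where there is no reading.
- robot.calibration(name): a dict with "fx", "fy", "cx", "cy" (pixels), "extrinsics" (4x4, takes a point from world to camera coordinates). Camera axes: x right, y down, z forward; pixel columns grow to the right and rows downward; lengths in m; the calibration is good to about 2 mm. A picture is of the moment at which its call begins. calibration takes no time and is no camera call.
- robot.close_job(): hands the job in; it is judged then, once.
The state is a dict: "t": time; "q": joint angles; "dq": joint speeds; "joint_torque": joint torques, N m; "tool_pos": TCP position; "orientation": TCP orientation; "force": force on the tool from outside, world axes, zero at the start; "wrist_torque": the same for the moment, N m; "opening": finger opening in m; "gripper_force": force on a finger pad.
Only numpy, scipy, OpenCV 4.12 (cv2) and the standard library are available. Lean on these libraries where they do the work, as an engineer would, in place of code of your own. Each camera call takes 0.05 s, during which the arm holds its last target. There are 200 camera calls.

## Task

Proof-test the yellow cap on the pull tester: draw the slide out by its black pull handle until, with the handle let go, the ratchet holds the gauge's pointer within the red band; never let the pointer run past the band. Leave the load on untouched for two seconds, then press the ribbed release pedal right down to its stop so that the slide runs home, and let the pedal up. Leave the red band's setting and the caps, jar and marker beside the tester as they are.

Things in the scene. Friction and masses are not known exactly. Their poses are not given: they have to be found in the camera images.
- tester: Cap pull tester, fixed on the table: base plate 360 x 84 x 12 mm, a slide with a blue gauge box, a yellow flip cap on a dummy neck at one end, the pull handle at the other. Origin on the table under the plate; x along the rail, the pulling direction (cap to handle), z up; pedal on the -y side. Plate spans x -200 to 160 mm; highest parts are 78 mm up.
- pull_bar (a point): Centre of the black pull handle: grip 13 mm thick, 58 mm long along the tester's y, 50 mm over the table, cross-bar of a stirrup. The opening behind it reaches 58 mm toward the tester's -x, 60 mm wide in y, over rail and plate (tops at z 21 and 12 mm); side bars 9 mm thick. Fingers can dip in and hook it, or pinch it from above. Moves with the slide.
- slide (a joint): Travel of the slide (m): 0 home, grows as the handle is pulled along the tester's +x, to 0.056 at most. A 2 N spring draws it home. Its ratchet (teeth every 4 mm) lets it out and holds it from going back: let go, it falls back by up to 4 mm to the tooth last passed. Pulling takes about 2 to 6 N (clicks) plus the gauge's load.
- gauge (a joint): Spring extension of the gauge (m), 400 N/m: 0 unloaded; 2.5 mm is 1 N, one line of the scale. A claw on its rod reaches past the cap's lug with 4 to 16 mm of slack, different each time: until that is drawn the gauge stays at 0, then it grows with the slide, mm for mm.
- pointer (a point): Tip of the gauge's black pointer, a 19 mm needle across the white scale on the blue box, 77 mm over the table. On the box it moves toward the tester's -x as the load grows.
- red_band (a point): Middle of the red band, an 8 mm wide clip round the blue box, at the pointer's height; axes as the tester's. The pointer is in the band while its x is within 4 mm of this point. 16 to 28 mm from the pointer's zero (6.4 to 11.2 N), different each time; moves with the slide; held by friction.
- pedal (a joint): Angle of the release pedal (rad): about 0 at rest with the pawl in a tooth, 0.26 pressed down to its stop. It nods up to 0.1 as the teeth pass. About 4 to 6 N at the pad press it right down; it then frees the slide, and springs up when let go.
- pedal_pad (a point): Middle of the top of the ribbed black pedal pad, 44 mm (tester's x) by 34 mm (y), about 62 mm over the table at rest and sloping 15 degrees up away from the slide; at the stop it is level, 13 mm lower. Its hinge runs along the tester's x, 49 mm toward the slide and 42 mm over the table.
- next_cap_1: Waiting yellow flip cap, 48 x 44 x 30 mm, loose on the table; origin under its middle. Leave alone.
- next_cap_2: Another waiting yellow flip cap, the same size, loose; origin under its middle. Leave alone.
- jar: Sample jar with red lid, 46 mm wide, 68 mm high, loose; origin under its middle. Leave alone.
- felt_marker: Black and white marker pen, 128 mm long, lying loose; origin under its middle. Leave alone.

How it is judged:
On the way, in this order (a step that is already met when the one before it is completed fails the run):
1. the ratchet holds the pointer within the red band, nothing touching the tester, for two seconds (x of pointer in the frame of red_band between -0.004 and 0.004 m and value of joint gauge above 0.011 m and contact force between each of the fingers, the arm and tester below 0.2 N), for 2 s.
2. the pedal is pressed right down and the slide is home (value of joint pedal above 0.22 rad and value of joint slide below 0.003 m), for 0.1 s.
At the end, for the whole second after the job is handed in: The slide is home (within 3 mm), the gauge unloaded (under 2 mm), the pedal up (under 0.06 rad), the red band's setting unchanged (5 mm), and the two caps, the jar and the marker within 20 mm of where they stood (value of joint slide below 0.003 m and value of joint gauge below 0.002 m and value of joint pedal below 0.06 rad and distance of red_band from where it was at the start of the episode below 0.005 m and distance of each of next_cap_1, next_cap_2, jar, felt_marker from where it was at the start of the episode below 0.02 m); the robot touches nothing.
It fails at once if the pointer runs more than 5 mm past the edge of the red band (cap overloaded) (x of pointer in the frame of red_band below -0.009 m).
It fails at once if a waiting cap is knocked about (30 mm) (distance of next_cap_1 from where it was at the start of the episode above 0.03 m).
It fails at once if a waiting cap is knocked about (30 mm) (distance of next_cap_2 from where it was at the start of the episode above 0.03 m).
It fails at once if the sample jar is knocked about (30 mm) (distance of jar from where it was at the start of the episode above 0.03 m).
It fails at once if the marker is knocked about (30 mm) (distance of felt_marker from where it was at the start of the episode above 0.03 m).
It also fails if it takes over 42 s, if anything falls off the work surface, if the arm or the gripper's body presses on something with over 40 N, if the wrist force passes 120 N, or if a joint passes its speed limit or range.

## Working session

There is one attempt and no reset: what is moved stays moved. The work goes in short steps, Python scripts to look and compute and a tool call to move; the robot and the scene stay as the last step left them, time stands still between calls to the robot, and variables do not carry over. Pictures are saved under pics/ and viewed, at most 11 in all, crops included, and the job is handed in when it is done.

Besides the shell and the picture viewer there is one more tool, called after "Call:" as a command line: name --argument value ..., lists and objects as JSON in quotes. apply_moves: Moves the arm, as the interface text tells. Its arguments: {"type":"object","properties":{"series":{"type":"array"},"claw":{"type":"number"},"newtons":{"type":"number"}},"required":["series"]}

```bash
mkdir -p pics; cat > h.py <<'E'
import cv2,numpy as np
from plant import robot
def cam(n):
    im,d=robot.read_camera(n); return im,d,robot.calibration(n)
def pts(d,c):
    v,u=np.mgrid[:400,:640]
    P=np.stack([(u-c['cx'])/c['fx']*d,(v-c['cy'])/c['fy']*d,d],-1)
    E=np.array(c['extrinsics']); return (P-E[:3,3])@E[:3,:3]
E
python3 - <<'E'
from h import *
for n in('top','side'):
    im,d,c=cam(n); cv2.imwrite(f'pics/{n}0.png',im); np.savez(f'{n}0.npz',im=im,d=d)
    print(n,c['fx'],c['cx'],c['cy'],np.round(c['extrinsics'],3).tolist())
print(robot.read_state())
E
```

```text
top 439.8679726539296 322.13368232700486 203.01590809004156 [[-0.026, -1.0, 0.005, 0.216], [-0.98, 0.024, -0.197, 0.542], [0.196, -0.01, -0.98, 0.851], [0.0, 0.0, 0.0, 1.0]]
side 413.08204633968205 320.52691296918493 203.22686468733866 [[-0.945, -0.328, 0.006, 0.571], [-0.134, 0.367, -0.921, 0.058], [0.3, -0.87, -0.391, 0.917], [0.0, 0.0, 0.0, 1.0]]
{'t': 0.1, 'q': array([-1.35140981e+00,  1.31070500e-01,  1.48917896e+00, -2.11563561e-05,
        1.52301544e+00, -8.54181957e-02]), 'dq': array([ 0.00025278, -0.00306405, -0.00125514, -0.00250698,  0.00038714,
        0.00143515]), 'joint_torque': array([ 1.36581028e-03, -5.61342108e+01, -4.93095803e+01,  7.70462654e-02,
        2.91653315e-02, -3.65278709e-05]), 'tool_pos': array([ 0.18002465, -0.57213253,  0.40379643]), 'orientation': array([-3.10353114e+00, -4.76683364e-01,  2.08827687e-04]), 'force': array([0.88885952, 0.09972908, 0.19401414]), 'wrist_torque': array([ 0.06061171,  0.03611052, -0.00508237]), 'gripper_force': 0.0, 'opening': 0.09300714612477574}
```

View pics/top0.png

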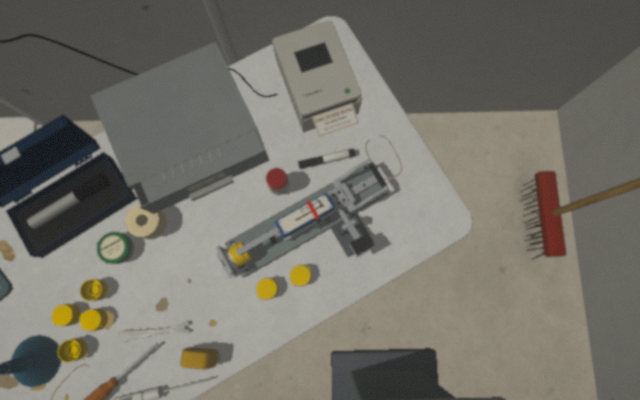

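View pics/side0.png

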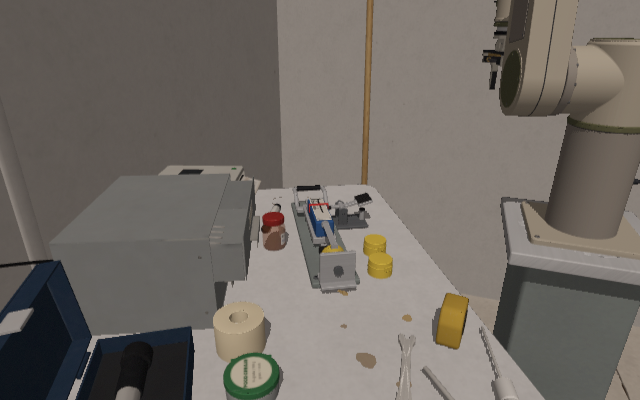

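The top view shows the cap at about (238,252), the red band at (313,210), the handle near (380,178) and the pedal pad near (360,240). Next I'll zoom in and measure.

```bash
python3 - <<'E'
from h import *
z=np.load('top0.npz');im,d=z['im'],z['d'];c=robot.calibration('top')
cv2.imwrite('pics/topz.png',cv2.convertScaleAbs(cv2.resize(im[145:285,210:410],None,fx=4,fy=4,interpolation=cv2.INTER_CUBIC),alpha=1.5))
P=pts(d,c)
for n,(u,v) in dict(cap=(238,252),band=(313,210),handle=(380,178),pad=(360,240),jar=(277,180),c1=(267,289),c2=(301,275),mk=(330,157),table=(400,230)).items(): print(n,P[v,u].round(4))
# plate axis: points z between 8..16 and tester
m=(P[...,2]>.006)&(P[...,2]<.085); m[:,:215]=0;m[:,415:]=0;m[:140]=0;m[290:]=0
n,l,s,ce=cv2.connectedComponentsWithStats(m.astype(np.uint8))
for i in range(1,n):
    if s[i,4]>60:
        Q=P[l==i][:,:2].astype(np.float32); print(s[i],Q.mean(0),cv2.minAreaRect(Q))
E
```

```text
cap [0.4494 0.3699 0.0719]
band [0.5292 0.2206 0.0744]
handle [0.597  0.0802 0.0546]
pad [0.4681 0.1279 0.0615]
jar [0.5953 0.2931 0.0647]
c1 [0.3769 0.3182 0.0278]
c2 [0.4031 0.2486 0.0291]
mk [0.6566 0.1815 0.0169]
table [0.4944 0.0351 0.0006]
[215 140  49  33 755] [0.6501276  0.37525553] ((0.6530359983444214, 0.37668824195861816), (0.04810458421707153, 0.10676968097686768), 24.643651962280273)
[298 149  58  20 474] [0.6540646  0.18824749] ((0.655523419380188, 0.1886238157749176), (0.018474513664841652, 0.12752309441566467), 12.601001739501953)
[ 216  160  173  119 8078] [0.5107483 0.227868 ] ((0.4810851216316223, 0.2242729663848877), (0.1684604287147522, 0.38353806734085083), 28.353029251098633)
[266 168  24  28 498] [0.5940644  0.29259032] ((0.5978068709373474, 0.2945103645324707), (0.04472667723894119, 0.04359038546681404), 48.99419021606445)
[290 265  22  22 380] [0.40197545 0.24984908] ((0.40264201164245605, 0.25009968876838684), (0.043555013835430145, 0.04307014122605324), 89.33483123779297)
[256 278  23  12 214] [0.386009  0.3174033] ((0.38806965947151184, 0.3187166750431061), (0.043431565165519714, 0.022443443536758423), 88.52578735351562)
```

View pics/topz.png

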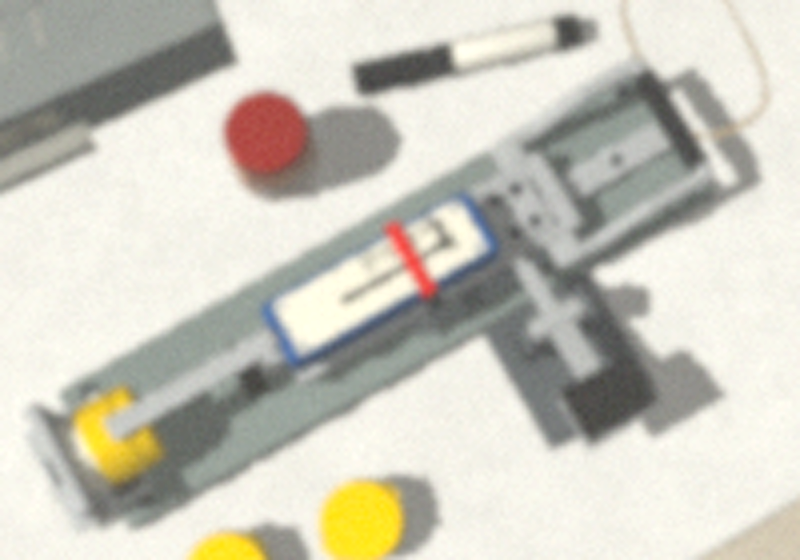

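```bash
cat >> h.py <<'E'
def ray(u,v,z,c):
    E=np.array(c['extrinsics']);R=E[:3,:3];C=-R.T@E[:3,3]
    r=R.T@np.array([(u-c['cx'])/c['fx'],(v-c['cy'])/c['fy'],1]); return C+r*(z-C[2])/r[2]
def gauge(im,c,tag,ctr,ax):
    """rectified 4 px/mm view of the box top at z=.077, tester x to the right, about ctr"""
    ay=np.array([-ax[1],ax[0]]);w,h,k=640,240,4
    E=np.array(c['extrinsics'])
    j,i=np.meshgrid(np.arange(w),np.arange(h))
    X=np.array(ctr)+((j-w/2)/k/1000)[...,None]*ax+((h/2-i)/k/1000)[...,None]*ay
    Q=np.concatenate([X,np.full((h,w,1),.077)],-1)@E[:3,:3].T+E[:3,3]
    mx=(c['fx']*Q[...,0]/Q[...,2]+c['cx']).astype(np.float32);my=(c['fy']*Q[...,1]/Q[...,2]+c['cy']).astype(np.float32)
    o=cv2.convertScaleAbs(cv2.remap(im,mx,my,cv2.INTER_CUBIC),alpha=1.4); cv2.imwrite(f'pics/{tag}.png',o); return o
E
python3 - <<'E'
from h import *
z=np.load('top0.npz');im,d=z['im'],z['d'];c=robot.calibration('top');P=pts(d,c)
hsv=cv2.cvtColor(im,cv2.COLOR_BGR2HSV)
print('px hsv box',hsv[222,295],'handle',hsv[175,378],'pad',hsv[245,362],'band',hsv[210,313])
roi=np.zeros((400,640),bool);roi[150:280,215:405]=1
H,S,V=[hsv[...,i] for i in range(3)]
box=roi&(P[...,2]>.066)&(P[...,2]<.085); box[:,:272]=0;box[:,337:]=0
# box outline at 75 mm: white+blue
b=(box).astype(np.uint8);n,l,s,_=cv2.connectedComponentsWithStats(b);k=1+np.argmax(s[1:,4]);
pp=np.argwhere(l==k)[:,::-1]
W=np.array([ray(u,v,.075,c)[:2] for u,v in pp],np.float32);r=cv2.minAreaRect(W);print('box',r)
bx=cv2.boxPoints(r);e=[bx[1]-bx[0],bx[2]-bx[1]];ax=max(e,key=np.linalg.norm);ax=ax/np.linalg.norm(ax);ax*=np.sign(ax[0]);ang=np.arctan2(ax[1],ax[0]);print('ax',ax,np.degrees(ang))
red=roi&((H<8)|(H>172))&(S>130)&(V>60);red[:,:300]=0
rb=np.argwhere(red)[:,::-1];m=rb.mean(0);print('band',m,ray(*m,.077,c)[:2])
def dark(lo,hi,x0,x1,y0,y1,h):
    m=np.zeros_like(roi);m[y0:y1,x0:x1]=1;m&=(P[...,2]>lo)&(P[...,2]<hi)&(V<75)
    q=np.argwhere(m)[:,::-1];W=np.array([ray(u,v,h,c)[:2] for u,v in q],np.float32);print(len(q),q.mean(0),W.mean(0),cv2.minAreaRect(W))
dark(.04,.07,366,392,160,190,.056)
dark(.05,.08,345,380,230,260,.062)
g=gauge(im,c,'g0',ray(*m,.077,c)[:2],ax)
E
```

```text
px hsv box [ 25  28 172] handle [15  9 56] pad [23 19 54] band [  2 184 161]
box ((0.5169817805290222, 0.2439650297164917), (0.04608582705259323, 0.13758404552936554), 22.693763732910156)
ax [ 0.3858054  -0.92258024] -67.30625
band [312.49090909 209.41818182] [0.52994321 0.22153871]
119 [376.65546218 174.15966387] [0.6050401 0.0869302] ((0.6051042079925537, 0.08603570610284805), (0.053590077906847, 0.011982837691903114), 28.33400535583496)
272 [362.00367647 243.68382353] [0.46062446 0.12427615] ((0.4606279730796814, 0.12422268092632294), (0.027581583708524704, 0.04017562419176102), 28.144241333007812)
```

View pics/g0.png

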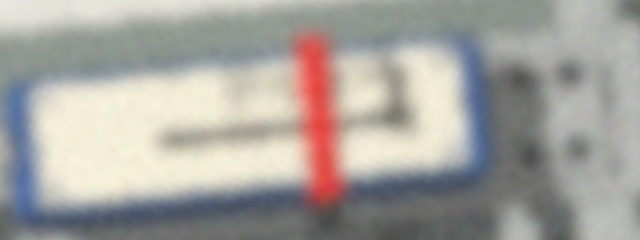

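The rectified gauge shows the pointer at about x=399 and the band at about x=319. At 4 px/mm the pointer is roughly 20 mm from the band. The axis should be about -61.7°, since the slot is tilted 6° in this view. Next I'll plan the approach.

```bash
cat >> h.py <<'E'
from scipy.spatial.transform import Rotation as Ro
AX=np.array([np.cos(np.radians(-61.7)),np.sin(np.radians(-61.7))])
def go(target,tooly=None):
    s=robot.read_state();R=Ro.from_rotvec(s['orientation']).as_matrix();p=np.array(s['tool_pos'])
    print('t',round(s['t'],2),'pos',p.round(4),'F',np.round(s['force'],1),'open',round(s['opening'],4))
    if tooly is not None:
        y=np.array([*tooly,0]);y=y*np.sign(y@R[:,1]);z=np.array([0,0,-1.]);Rd=np.stack([np.cross(y,z),y,z],1)
        print('turn',Ro.from_matrix(R.T@Rd).as_rotvec().round(4),'q6',s['q'][5]);R=Rd
    print('tool axes',R.round(3).tolist(),'shift mm after turn',(R.T@(np.array(target)-p)*1000).round(1))
E
python3 - <<'E'
from h import *
go([.605,.087,.30],AX)
E
```

```text
t 0.1 pos [ 0.18   -0.5721  0.4038] F [0.9 0.1 0.2] open 0.093
turn [-0.0017 -0.0003 -0.1891] q6 -0.08541819573162787
tool axes [[0.88, 0.474, 0.0], [0.474, -0.88, 0.0], [0.0, 0.0, -1.0]] shift mm after turn [ 686.7 -378.9  103.8]
```

Call:
apply_moves --series '[[[0,0,0],[0,0,-0.095]],[[0,0,0],[0,0,-0.094]],[[31,-17,0],[0,0,0]],[[31,-17,0],[0,0,0]],[[31,-17,0],[0,0,0]],[[31,-17,0],[0,0,0]],[[31,-17,0],[0,0,0]],[[31,-17,0],[0,0,0]],[[31,-17,0],[0,0,0]],[[31,-17,0],[0,0,0]],[[31,-17,0],[0,0,0]],[[31,-17,0],[0,0,0]]]' --claw 0.55 --newtons 25

```text
t: 1.1
tool_pos: [0.3729, -0.274, 0.4044]
orientation: [-3.046, -0.767, 0.0]
force: [0.3, -1.1, -0.2]
opening: 0.0512
gripper_force: 0.0
```

Call:
apply_moves --series '[[[31,-17,0],[0,0,0]],[[31,-17,0],[0,0,0]],[[31,-17,0],[0,0,0]],[[31,-17,0],[0,0,0]],[[31,-17,0],[0,0,0]],[[31,-17,0],[0,0,0]],[[31,-17,0],[0,0,0]],[[31,-17,0],[0,0,0]],[[31,-17,0],[0,0,0]],[[31,-17,0],[0,0,0]],[[31,-17,0],[0,0,0]],[[0,0,0],[0,0,0]]]'

```text
t: 2.1
tool_pos: [0.5857, 0.0553, 0.4035]
orientation: [-3.043, -0.773, 0.0]
force: [1.5, -0.1, -0.3]
opening: 0.0512
gripper_force: 0.0
```

```bash
python3 - <<'E'
from h import *
go([.605,.087,.221],AX)
E
```

```text
t 2.1 pos [0.5857 0.0553 0.4035] F [ 1.5 -0.1 -0.3] open 0.0512
turn [-0.0022 -0.0003  0.0038] q6 1.07925801995901
tool axes [[0.88, 0.474, 0.0], [0.474, -0.88, 0.0], [0.0, 0.0, -1.0]] shift mm after turn [ 32.  -18.8 182.5]
```

Call:
apply_moves --series '[[[16,-9.5,20],[0,0,0]],[[16,-9.5,20],[0,0,0]],[[0,0,30],[0,0,0]],[[0,0,30],[0,0,0]],[[0,0,20],[0,0,0]],[[0,0,0],[0,0,0]]]'

```text
t: 2.6
tool_pos: [0.6008, 0.0823, 0.2782]
orientation: [-3.044, -0.768, 0.016]
force: [-0.0, 0.4, -1.1]
opening: 0.0511
gripper_force: 0.0
```

```bash
python3 - <<'E'
from h import *
go([.605,.087,.221],AX)
a=cam('top')[0];b=cam('side')[0]
cv2.imwrite('pics/chk.png',np.hstack([cv2.resize(a[130:270,270:420],(400,373)),cv2.resize(b[130:270,260:410],(400,373))]))
E
```

```text
t 2.6 pos [0.6008 0.0823 0.2782] F [-0.   0.4 -1.1] open 0.0511
turn [-0.0043  0.0093  0.0001] q6 1.1284665381804926
tool axes [[0.88, 0.474, 0.0], [0.474, -0.88, 0.0], [0.0, 0.0, -1.0]] shift mm after turn [ 6.  -2.1 57.2]
```

View pics/chk.png

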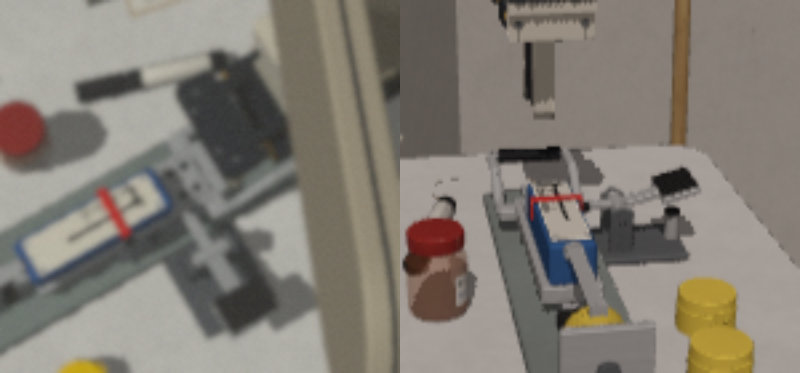

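Both views look right: the gauge box is clear of the gripper in the top view, and the fingers hang over the handle in the side view. I'll descend and pinch.

Call:
apply_moves --series '[[[3,-1,12],[0,0,0]],[[2,-1,15],[0,0,0]],[[0,0,15],[0,0,0]],[[0,0,14],[0,0,0]],[[0,0,0],[0,0,0]],[[0,0,0],[0,0,0]]]'

```text
t: 3.2
tool_pos: [0.6067, 0.0866, 0.2285]
orientation: [-3.046, -0.768, 0.001]
force: [-0.2, -1.0, 0.1]
opening: 0.0514
gripper_force: 0.0
```

```bash
python3 - <<'E'
from h import *
go([.605,.087,.221],AX)
E
```

```text
t 3.2 pos [0.6067 0.0866 0.2285] F [-0.2 -1.   0.1] open 0.0514
turn [-0.0003  0.0007 -0.0002] q6 1.1351107597658927
tool axes [[0.88, 0.474, 0.0], [0.474, -0.88, 0.0], [0.0, 0.0, -1.0]] shift mm after turn [-1.3 -1.2  7.5]
```

Call:
apply_moves --series '[[[0,0,7],[0,0,0]],[[0,0,0],[0,0,0]]]'

```text
t: 3.37
tool_pos: [0.607, 0.0865, 0.2219]
orientation: [3.046, 0.768, 0.001]
force: [-0.1, 0.2, -1.1]
opening: 0.0509
gripper_force: 0.0
```

Call:
apply_moves --series '[[[0,0,0],[0,0,0]],[[0,0,0],[0,0,0]],[[0,0,0],[0,0,0]],[[0,0,0],[0,0,0]],[[0,0,0],[0,0,0]],[[0,0,0],[0,0,0]]]' --claw 0.0 --newtons 12

```text
t: 3.87
tool_pos: [0.6069, 0.0865, 0.222]
orientation: [3.046, 0.768, 0.001]
force: [6.3, -12.2, 0.4]
opening: 0.0159
gripper_force: 7.3
```

```bash
cat >> h.py <<'E'
def meas():
    im,d,c=cam('top');s=robot.read_state()
    hsv=cv2.cvtColor(im,cv2.COLOR_BGR2HSV);H,S,V=cv2.split(hsv)
    red=((H<8)|(H>172))&(S>120)&(V>60);red[:, :296]=0;red[:,360:]=0;red[:185]=0;red[235:]=0
    q=np.argwhere(red)[:,::-1];m=q.mean(0);b=ray(*m,.077,c)[:2]
    o=gauge(im,c,'tmp',b,AX)
    return im,c,s,m,b,o
def prof(o):
    # grey profile along tester x (mm from band), rows on the needle's side (+y) of the slot
    g=cv2.cvtColor(o,cv2.COLOR_BGR2GRAY).astype(float)
    return g
E
python3 - <<'E'
from h import *
im,c,s,m,b,o=meas(); print(s['t'],s['tool_pos'],s['opening'],s['gripper_force'],s['force'],len(m),m,b,(b-np.array([.5299,.2215]))@AX)
cv2.imwrite('pics/g1.png',o)
E
```

```text
3.9167 [0.607387   0.08547779 0.22213397] 0.012401939073214453 12.030434757471085 [ 3.09968618 -6.81441501 -6.03240619] 2 [312.32307692 209.52307692] [0.52973888 0.2218779 ] -0.0004091210343737797
```

View pics/g1.png

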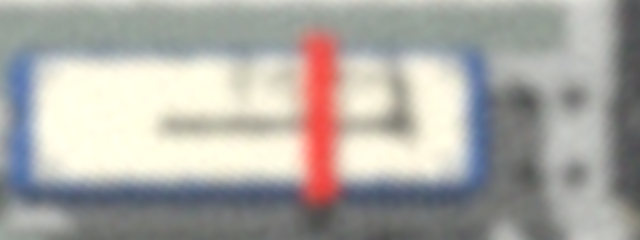

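The axis is now level in the view. The pointer is at x≈400 and the band at x≈319, so the pointer is about 20 mm from band centre. I'll pull out the safe 18 mm first.

Call:
apply_moves --series '[[[0,2,0],[0,0,0]],[[0,2,0],[0,0,0]],[[0,2,0],[0,0,0]],[[0,2,0],[0,0,0]],[[0,2,0],[0,0,0]],[[0,2,0],[0,0,0]],[[0,2,0],[0,0,0]],[[0,2,0],[0,0,0]],[[0,2,0],[0,0,0]],[[0,0,0],[0,0,0]],[[0,0,0],[0,0,0]]]'

```text
t: 4.83
tool_pos: [0.6146, 0.0724, 0.2218]
orientation: [-3.043, -0.768, 0.002]
force: [-4.9, 7.1, 4.1]
opening: 0.0125
gripper_force: 12.0
```

```bash
cat >> h.py <<'E'
def show(tag=None):
    A=[meas() for _ in range(4)];s=A[-1][2]
    o=np.mean([a[5].astype(float) for a in A],0).astype(np.uint8)
    b=np.mean([a[4] for a in A],0)
    g=o.min(2).astype(float)*0+cv2.cvtColor(o,cv2.COLOR_BGR2GRAY)
    p=g[98:114].mean(0); p2=g[131:139].mean(0)
    print('t',round(s['t'],2),'tcp',s['tool_pos'].round(4),'along',round(float((s['tool_pos'][:2]-[.6069,.0865])@AX*1000),1),'F.ax',round(float(s['force'][:2]@AX),1),'open',round(s['opening'],4),'band moved mm',((b-np.array([.52974,.22188]))@AX*1000).round(1))
    for n,q in(('above',p),('below',p2)):
        print(n,[(int(round((x-320)/4)),int(q[x:x+4].mean())) for x in range(220,440,4)])
    if tag: cv2.imwrite(f'pics/{tag}.png',o)
E
python3 - <<'E'
from h import *
show('g2')
E
```

```text
t 5.03 tcp [0.6146 0.0724 0.2218] along 16.1 F.ax -9.5 open 0.0124 band moved mm 13.3
above [(-25, 240), (-24, 239), (-23, 236), (-22, 233), (-21, 230), (-20, 228), (-19, 228), (-18, 229), (-17, 231), (-16, 232), (-15, 233), (-14, 234), (-13, 234), (-12, 234), (-11, 234), (-10, 233), (-9, 230), (-8, 224), (-7, 217), (-6, 208), (-5, 196), (-4, 180), (-3, 163), (-2, 147), (-1, 135), (0, 131), (1, 137), (2, 150), (3, 165), (4, 179), (5, 191), (6, 198), (7, 199), (8, 194), (9, 184), (10, 174), (11, 169), (12, 169), (13, 174), (14, 183), (15, 193), (16, 203), (17, 212), (18, 219), (19, 227), (20, 233), (21, 239), (22, 244), (23, 247), (24, 249), (25, 249), (26, 249), (27, 249), (28, 249), (29, 249)]
below [(-25, 220), (-24, 220), (-23, 220), (-22, 218), (-21, 217), (-20, 216), (-19, 215), (-18, 215), (-17, 213), (-16, 213), (-15, 211), (-14, 211), (-13, 210), (-12, 211), (-11, 212), (-10, 213), (-9, 213), (-8, 211), (-7, 207), (-6, 200), (-5, 188), (-4, 173), (-3, 155), (-2, 139), (-1, 129), (0, 126), (1, 131), (2, 142), (3, 154), (4, 169), (5, 183), (6, 193), (7, 197), (8, 191), (9, 185), (10, 179), (11, 178), (12, 180), (13, 185), (14, 194), (15, 201), (16, 209), (17, 212), (18, 215), (19, 218), (20, 223), (21, 230), (22, 237), (23, 244), (24, 247), (25, 248), (26, 249), (27, 249), (28, 249), (29, 249)]
```

View pics/g2.png

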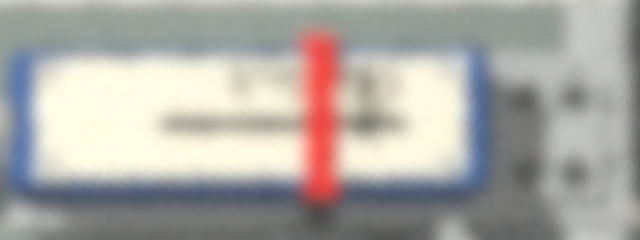

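The pointer is now about 11.5 mm before band centre, so the gauge has taken up about 8.5 mm. The slack was short. I'll go on in smaller pulls.

Call:
apply_moves --series '[[[0,1.5,0],[0,0,0]],[[0,1.5,0],[0,0,0]],[[0,1.5,0],[0,0,0]],[[0,1.5,0],[0,0,0]],[[0,1.5,0],[0,0,0]],[[0,1.5,0],[0,0,0]],[[0,0,0],[0,0,0]],[[0,0,0],[0,0,0]]]'

```text
t: 5.7
tool_pos: [0.6186, 0.0652, 0.2218]
orientation: [-3.041, -0.768, 0.003]
force: [-7.0, 11.1, 6.3]
opening: 0.0129
gripper_force: 12.0
```

```bash
python3 - <<'E'
from h import *
show('g3')
E
```

```text
t 5.9 tcp [0.6186 0.0652 0.2217] along 24.3 F.ax -14.4 open 0.0125 band moved mm 20.8
above [(-25, 232), (-24, 231), (-23, 230), (-22, 228), (-21, 227), (-20, 225), (-19, 226), (-18, 227), (-17, 230), (-16, 232), (-15, 233), (-14, 233), (-13, 233), (-12, 233), (-11, 233), (-10, 232), (-9, 228), (-8, 222), (-7, 214), (-6, 205), (-5, 194), (-4, 179), (-3, 162), (-2, 144), (-1, 129), (0, 119), (1, 113), (2, 113), (3, 116), (4, 125), (5, 138), (6, 156), (7, 175), (8, 193), (9, 207), (10, 217), (11, 223), (12, 226), (13, 228), (14, 227), (15, 227), (16, 226), (17, 225), (18, 226), (19, 228), (20, 232), (21, 237), (22, 241), (23, 244), (24, 247), (25, 248), (26, 248), (27, 248), (28, 248), (29, 248)]
below [(-25, 220), (-24, 219), (-23, 217), (-22, 216), (-21, 215), (-20, 214), (-19, 216), (-18, 216), (-17, 218), (-16, 218), (-15, 218), (-14, 219), (-13, 221), (-12, 222), (-11, 222), (-10, 222), (-9, 221), (-8, 219), (-7, 216), (-6, 209), (-5, 200), (-4, 187), (-3, 168), (-2, 149), (-1, 133), (0, 123), (1, 120), (2, 123), (3, 131), (4, 145), (5, 160), (6, 178), (7, 193), (8, 206), (9, 214), (10, 217), (11, 220), (12, 219), (13, 219), (14, 218), (15, 218), (16, 217), (17, 217), (18, 220), (19, 224), (20, 230), (21, 235), (22, 241), (23, 245), (24, 247), (25, 249), (26, 249), (27, 249), (28, 249), (29, 249)]
```

View pics/g3.png

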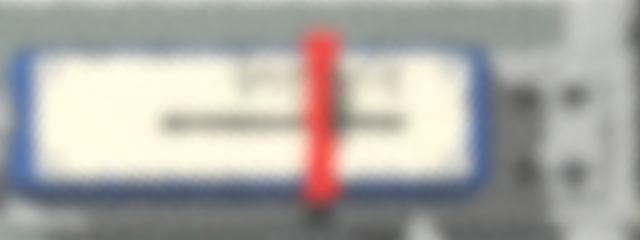

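The pointer is at about x=338, the +4 mm edge of the band. I need about 6 mm more, so that the fall-back of up to 4 mm stays inside the band.

Call:
apply_moves --series '[[[0,1,0],[0,0,0]],[[0,1,0],[0,0,0]],[[0,1,0],[0,0,0]],[[0,1,0],[0,0,0]],[[0,1,0],[0,0,0]],[[0,1,0],[0,0,0]],[[0,1,0],[0,0,0]],[[0,0,0],[0,0,0]],[[0,0,0],[0,0,0]]]'

```text
t: 6.65
tool_pos: [0.6219, 0.0591, 0.2218]
orientation: [-3.041, -0.768, 0.003]
force: [-6.6, 11.9, 5.5]
opening: 0.0125
gripper_force: 12.0
```

```bash
python3 - <<'E'
from h import *
show('g4')
E
```

```text
t 6.85 tcp [0.6219 0.0591 0.2217] along 31.2 F.ax -15.0 open 0.0127 band moved mm 28.3
above [(-25, 237), (-24, 235), (-23, 233), (-22, 231), (-21, 229), (-20, 227), (-19, 226), (-18, 228), (-17, 231), (-16, 232), (-15, 233), (-14, 233), (-13, 234), (-12, 234), (-11, 232), (-10, 230), (-9, 223), (-8, 211), (-7, 194), (-6, 173), (-5, 152), (-4, 133), (-3, 119), (-2, 112), (-1, 113), (0, 119), (1, 130), (2, 145), (3, 162), (4, 179), (5, 195), (6, 210), (7, 221), (8, 229), (9, 233), (10, 235), (11, 235), (12, 235), (13, 235), (14, 233), (15, 230), (16, 226), (17, 222), (18, 222), (19, 226), (20, 233), (21, 239), (22, 243), (23, 245), (24, 246), (25, 246), (26, 246), (27, 246), (28, 246), (29, 246)]
below [(-25, 205), (-24, 207), (-23, 206), (-22, 208), (-21, 209), (-20, 210), (-19, 212), (-18, 212), (-17, 211), (-16, 208), (-15, 207), (-14, 205), (-13, 205), (-12, 205), (-11, 205), (-10, 204), (-9, 201), (-8, 194), (-7, 182), (-6, 167), (-5, 152), (-4, 138), (-3, 127), (-2, 121), (-1, 121), (0, 127), (1, 139), (2, 153), (3, 168), (4, 181), (5, 191), (6, 200), (7, 204), (8, 206), (9, 205), (10, 205), (11, 207), (12, 211), (13, 214), (14, 214), (15, 215), (16, 215), (17, 216), (18, 218), (19, 222), (20, 230), (21, 235), (22, 241), (23, 245), (24, 246), (25, 248), (26, 248), (27, 247), (28, 247), (29, 247)]
```

Call:
apply_moves --series '[[[0,-1,0],[0,0,0]],[[0,-1,0],[0,0,0]],[[0,-1,0],[0,0,0]],[[0,-1,0],[0,0,0]],[[0,0,0],[0,0,0]]]'

```text
t: 7.27
tool_pos: [0.6208, 0.0609, 0.2218]
orientation: [-3.045, -0.768, 0.0]
force: [-1.6, 5.3, 2.1]
opening: 0.0124
gripper_force: 12.0
```

Call:
apply_moves --series '[[[0,0,0],[0,0,0]],[[0,0,0],[0,0,0]],[[0,0,0],[0,0,0]],[[0,0,0],[0,0,0]],[[0,0,0],[0,0,0]]]' --claw 0.45

```text
t: 7.68
tool_pos: [0.621, 0.0598, 0.2216]
orientation: [3.046, 0.767, -0.0]
force: [-0.3, -0.3, -0.1]
opening: 0.0397
gripper_force: 0.0
```

```bash
python3 - <<'E'
from h import *
show('g5')
E
```

```text
t 7.88 tcp [0.621  0.0601 0.2217] along 29.9 F.ax 0.4 open 0.0418 band moved mm 26.9
above [(-25, 230), (-24, 231), (-23, 231), (-22, 229), (-21, 227), (-20, 226), (-19, 227), (-18, 229), (-17, 230), (-16, 231), (-15, 230), (-14, 229), (-13, 228), (-12, 226), (-11, 225), (-10, 222), (-9, 218), (-8, 211), (-7, 200), (-6, 186), (-5, 169), (-4, 148), (-3, 129), (-2, 114), (-1, 108), (0, 112), (1, 123), (2, 138), (3, 155), (4, 174), (5, 191), (6, 205), (7, 216), (8, 222), (9, 225), (10, 227), (11, 227), (12, 228), (13, 229), (14, 230), (15, 229), (16, 227), (17, 227), (18, 228), (19, 230), (20, 234), (21, 240), (22, 244), (23, 247), (24, 248), (25, 248), (26, 248), (27, 248), (28, 248), (29, 247)]
below [(-25, 216), (-24, 218), (-23, 220), (-22, 219), (-21, 219), (-20, 220), (-19, 222), (-18, 224), (-17, 224), (-16, 224), (-15, 223), (-14, 222), (-13, 221), (-12, 220), (-11, 220), (-10, 218), (-9, 217), (-8, 213), (-7, 207), (-6, 194), (-5, 175), (-4, 156), (-3, 139), (-2, 124), (-1, 117), (0, 121), (1, 133), (2, 153), (3, 171), (4, 187), (5, 201), (6, 210), (7, 217), (8, 219), (9, 222), (10, 220), (11, 219), (12, 220), (13, 223), (14, 225), (15, 225), (16, 227), (17, 227), (18, 228), (19, 230), (20, 232), (21, 237), (22, 240), (23, 244), (24, 247), (25, 248), (26, 248), (27, 248), (28, 248), (29, 249)]
```

View pics/g5.png

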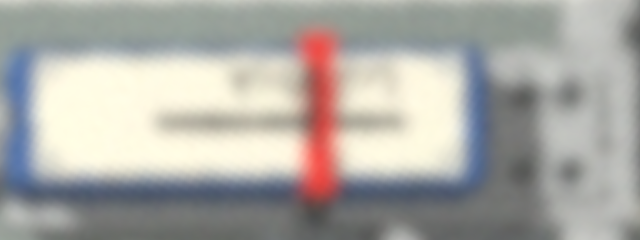

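The pointer sits inside the band at about -2 mm, and the contact force is zero. I'll lift clear and move towards the pedal while the two seconds run.

Call:
apply_moves --series '[[[0,0,-10],[0,0,0]],[[0,0,-15],[0,0,0]],[[0,0,-25],[0,0,0]],[[0,0,-30],[0,0,0]],[[0,0,-20],[0,0,0]],[[0,0,0],[0,0,0]]]'

```text
t: 8.38
tool_pos: [0.6227, 0.0602, 0.329]
orientation: [3.044, 0.767, 0.015]
force: [1.3, 0.8, 1.3]
opening: 0.0418
gripper_force: 0.0
```

```bash
python3 - <<'E'
from h import *
go([.459,.1235,.29],AX)
E
```

```text
t 8.38 pos [0.6227 0.0602 0.329 ] F [1.3 0.8 1.3] open 0.0418
turn [ 0.0045 -0.0087 -0.    ] q6 1.091440747393471
tool axes [[0.88, 0.474, 0.0], [0.474, -0.88, 0.0], [0.0, 0.0, -1.0]] shift mm after turn [-114.2 -133.3   39. ]
```

Call:
apply_moves --series '[[[-19,-22,0],[0,0,0]],[[-19,-22,0],[0,0,0]],[[-19,-22,0],[0,0,0]],[[-19,-22,0],[0,0,0]],[[-19,-22,0],[0,0,0]],[[-19,-22,0],[0,0,0]],[[0,0,0],[0,0,0]],[[0,0,0],[0,0,0]],[[0,0,0],[0,0,0]],[[0,0,0],[0,0,0]],[[0,0,0],[0,0,0]],[[0,0,0],[0,0,0]]]' --claw 0

```text
t: 9.38
tool_pos: [0.4586, 0.1221, 0.3217]
orientation: [3.047, 0.767, -0.0]
force: [0.5, 0.0, 0.9]
opening: 0.0003
gripper_force: 0.0
```

Call:
apply_moves --series '[[[0,0,0],[0,0,0]],[[0,0,0],[0,0,0]],[[0,0,0],[0,0,0]],[[0,0,0],[0,0,0]],[[0,0,0],[0,0,0]],[[0,0,0],[0,0,0]],[[0,0,0],[0,0,0]],[[0,0,0],[0,0,0]],[[0,0,0],[0,0,0]],[[0,0,0],[0,0,0]],[[0,0,0],[0,0,0]],[[0,0,0],[0,0,0]]]'

```text
t: 10.38
tool_pos: [0.458, 0.1224, 0.3218]
orientation: [3.046, 0.768, 0.0]
force: [-0.4, -0.2, -0.4]
opening: 0.0001
gripper_force: 0.0
```

```bash
python3 - <<'E'
from h import *
go([.459,.1235,.252],AX)
a=cam('top')[0];b=cam('side')[0]
cv2.imwrite('pics/chk2.png',np.hstack([cv2.resize(a[130:270,270:420],(400,373)),cv2.resize(b[130:270,280:430],(400,373))]))
E
```

```text
t 10.38 pos [0.458  0.1224 0.3218] F [-0.4 -0.2 -0.4] open 0.0001
turn [ 0.     -0.     -0.0001] q6 1.229876765782506
tool axes [[0.88, 0.474, 0.0], [0.474, -0.88, 0.0], [0.0, 0.0, -1.0]] shift mm after turn [ 1.4 -0.5 69.8]
```

View pics/chk2.png

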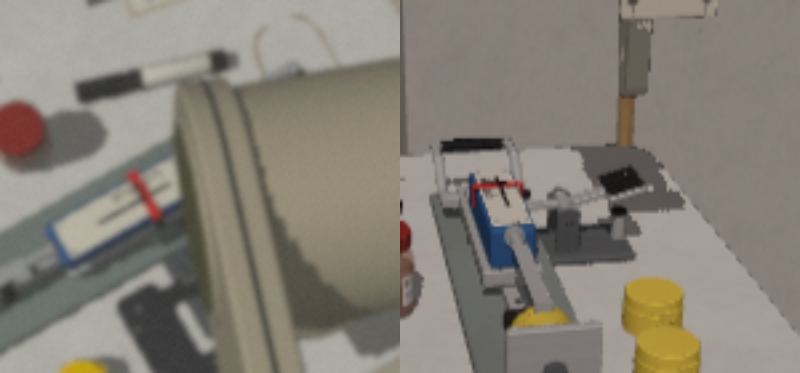

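The slide is still out with the pointer in the band, and the closed fingers hang over the pad. The load has been untouched for over 2 s, so I'll press the pedal.

Call:
apply_moves --series '[[[0,0,15],[0,0,0]],[[1,0,20],[0,0,0]],[[0,0,15],[0,0,0]],[[0,0,10],[0,0,0]],[[0,0,5],[0,0,0]],[[0,0,5],[0,0,0]],[[0,0,4],[0,0,0]],[[0,0,4],[0,0,0]],[[0,0,4],[0,0,0]],[[0,0,4],[0,0,0]],[[0,0,3],[0,0,0]],[[0,0,0],[0,0,0]]]'

```text
t: 11.48
tool_pos: [0.4591, 0.1227, 0.2336]
orientation: [3.046, 0.768, -0.0]
force: [-7.1, -2.7, 12.0]
opening: 0.0003
gripper_force: 6.2
```

Call:
apply_moves --series '[[[0,0,1],[0,0,0]],[[0,0,1],[0,0,0]],[[0,0,0],[0,0,0]],[[0,0,0],[0,0,0]],[[0,0,0],[0,0,0]],[[0,0,0],[0,0,0]]]'

```text
t: 11.98
tool_pos: [0.4592, 0.1227, 0.233]
orientation: [3.046, 0.768, -0.0]
force: [-12.5, -5.2, 28.7]
opening: 0.0004
gripper_force: 13.7
```

```bash
python3 - <<'E'
from h import *
im,c,s,m,b,o=meas();print(s['tool_pos'],s['force'],'band moved',(b-np.array([.52974,.22188]))@AX*1000)
b=cam('side')[0];cv2.imwrite('pics/chk3.png',cv2.resize(b[130:270,280:430],(600,560)))
E
```

```text
[0.45917957 0.12274814 0.23305711] [-14.07076175  -4.87565097  27.35159357] band moved 0.07628792483970176
```

View pics/chk3.png

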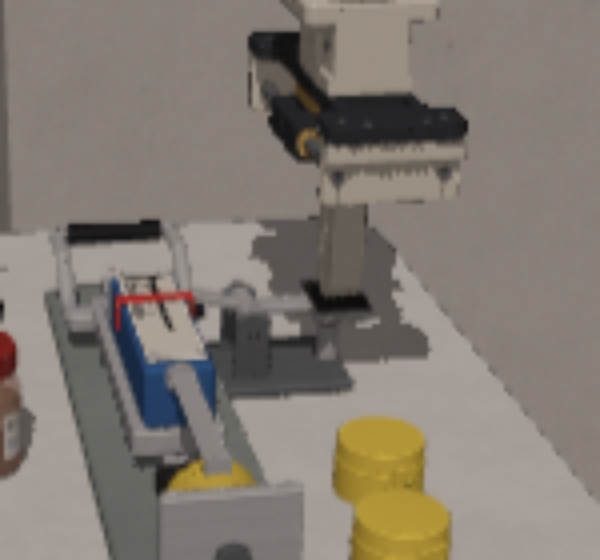

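The pedal is level on its stop, with the force risen sharply to about 28 N. The band is back to 0.1 mm, so the slide is home. Now I'll let the pedal up.

Call:
apply_moves --series '[[[0,0,0],[0,0,0]],[[0,0,-4],[0,0,0]],[[0,0,-5],[0,0,0]],[[0,0,-8],[0,0,0]],[[0,0,-15],[0,0,0]],[[0,0,-25],[0,0,0]],[[0,0,-30],[0,0,0]],[[0,0,-20],[0,0,0]],[[0,0,0],[0,0,0]],[[0,0,0],[0,0,0]],[[0,0,0],[0,0,0]],[[0,0,0],[0,0,0]]]'

```text
t: 13.08
tool_pos: [0.4583, 0.1228, 0.3361]
orientation: [-3.046, -0.768, 0.004]
force: [0.2, -0.0, 0.1]
opening: 0.0003
gripper_force: 0.0
```

```bash
python3 - <<'E'
from h import *
im,c,s,m,b,o=meas();print(s['t'],s['tool_pos'],s['force'],'band moved',(b-np.array([.52974,.22188]))@AX*1000)
im,d,c=cam('side');P=pts(d,c);H,S,V=cv2.split(cv2.cvtColor(im,cv2.COLOR_BGR2HSV))
q=P[(V<70)&(np.linalg.norm(P[...,:2]-[.4606,.1243],axis=-1)<.025)&(P[...,2]>.035)&(P[...,2]<.08)]
print('pad',len(q),q.mean(0),np.percentile(q[:,2],[10,90]))
print(robot.close_job())
E
```

```text
13.1333 [0.45830148 0.12277894 0.33609011] [ 0.01578951 -0.3187462  -0.08850993] band moved 0.05534585931593583
pad 113 [0.46222389 0.1271801  0.05979355] [0.05707257 0.06412717]
the job is handed in; nothing more can be done
None
```

The proof test is done and handed in: the ratchet held the pointer about 2 mm from the red band's centre, untouched for over 2 s; then the pedal was pressed to its stop, the slide ran home and the pedal came back up (no verdict was returned).

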